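Open the red consumables cabinet past its safety catch

TASK

Open the small cabinet with the red door on the welding table so the spare nozzles can be reached: reach down into the slot behind the top of its door, press the yellow safety catch down and, keeping it pressed, pull the door towards the robot until it drops fully open. Leave the blue cabinet shut.

Things in the scene. Friction and masses are not known exactly. Their poses are not given: they have to be found in the camera images.
- red_pad (a point): Top centre of the yellow catch pad (50 mm in x, 80 in y), seen from above in the roof slot behind the red door; sinks with it. x points into the cabinet, y along the door, z up. At rest z = 172 mm, 18 below rim and roof. Clear slot: 29 mm to the door's inner face (-x), 29 mm to the roof edge (+x), 70 mm to each side; but red door keepers hang 46 to 58 mm either side: stay between.
- red_catch (a joint): How far the yellow catch is pressed straight down, 0 to 0.014 m; a spring lifts it again (2 N at first, 5.5 N at the bottom). Pressed less than 8 mm, its teeth block the door; 10 mm or more frees it. Hold it pressed until the door's top has moved about 15 mm; after that it cannot catch again.
- red_door (a joint): Red door of a fixed grey box 160 deep, 190 wide, 190 mm high. 0 shut, 1.5 rad fully open: hinged 14 mm above the table along its lower edge, it tips towards the robot and ends nearly level, 175 mm out. 12 mm thick, top edge flush with the roof. Caught, it has 6 mm play at the top. About 2 N at the top moves it; past 0.3 rad (50 mm at the top) it sinks open slowly by itself.
- blue_rim (a point): Middle of the top edge (190 mm above the table) of the other cabinet's door, which is blue; moves with that door. x points into that cabinet, y along the door, z up. It is built like the red one and stands beside it, left or right; its door must stay shut.
Mind the look-alikes: they are no part of the job. What is shaped like the part that bears red_pad but purple is not meant.

How it is judged:
On the way:
1. the catch of the red cabinet is pressed down at least 9 mm while its door is still shut (value of joint red_catch above 0.009 m and value of joint red_door below 0.1 rad), for 0.05 s.
At the end, for the whole second after the job is handed in: the red door is dropped open to at least 1.3 rad (75 degrees; it stops at 86) and at rest, and the blue door is shut, its top edge within 15 mm of where it was (value of joint red_door above 1.3 rad and velocity of joint red_door below 0.1 rad/s and distance of blue_rim from where it was at the start of the episode below 0.015 m); the robot touches nothing.
It fails at once if the blue door is opened (its top edge moved more than 15 mm) (distance of blue_rim from where it was at the start of the episode above 0.015 m).
It also fails if it takes over 38 s, if anything falls off the work surface, if the arm or the gripper's body presses on something with over 40 N, if the wrist force passes 120 N, or if a joint passes its speed limit or range.

ROBOT

A 6-joint arm with a two-finger parallel gripper is mounted at the origin on the work surface. World frame = base frame: x ahead of the robot, y to its left, z up, the work surface at z = 0. Lengths are in m, angles in rad, forces in N, time in s.
With the tool pointing down it reaches from about 0.325 to 0.85 m from the base axis. Payload 15.5 kg.
Tool frame: the origin (TCP) lies midway between the tips of the shut fingers; the grasp point (between the pads) lies 19 mm behind it; z points along the fingers, y is the line along which they close (so a half turn about z gives the same grasp; the last joint's range is limited). The gripper opens to 91 mm and grips with 3 to 60 N. Pads are 32 mm wide; open, the fingers measure 118 mm over their backs; the gripper's body (76 mm by 178 mm) begins 60 mm behind the grasp point.
Start: joints at [-1.365, 0.494, 1.345, -0, 1.302, -0.096], TCP at [0.185, -0.597, 0.214] pointing down, gripper open.
Joint ranges: [-2.91, 2.91], [-0.82, 2.16], [0.22, 2.67], [-1.22, 4.37], [0.12, 2.79], [-3.08, 3.08]. Speed limits (rad/s): [1.89, 1.89, 2.57, 3.01, 3.01, 3.01].

INTERFACE

Orientations are given as a unit quaternion [w, x, y, z].
In Python, from workcell import bot, set_gripper, get_image gives the robot as it stands. The module is installed in compiled form; this text tells all that it offers. Calls block until the motion is done:
- bot.movep(position, orientation): joint-space move of the TCP to a pose.
- bot.move_straight(position, ori=None, v=0.15, threshold=None): straight line of the TCP; ori=None keeps the orientation; v is the mean speed in m/s. With threshold (N) it stops when the force on the tool has changed by that much, and returns True; else False.
- bot.set_joints(angles): joint-space move.
- set_gripper(opening): opening from 0.0 (shut) to 1.0 (fully open); the grip force is fixed at half the most; returns when the fingers have stopped.
- bot.hold(seconds).
- bot.inverse_kinematics(position, orientation): joint angles nearest the present ones, or None.
- bot.state(): the state.
- get_image(name): name is "scene" or "top" or "wrist"; returns a dict with "color" (480x640x3 uint8, red, green, blue), "intrinsics" (3x3 intrinsics, pixels), "R" (3x3) and "t" (3): a world point X has camera coordinates R X + t. Camera axes: x right, y down, z forward; pixel columns grow to the right and rows downward; lengths in m; the calibration is good to about 2 mm. A picture is of the moment at which its call begins. There is no depth.
A pose or a line that the arm cannot do raises bot.IKError and nothing moves.
- bot.close_job(): hands the job in; it is judged then, once.
The state is a dict: "time_s": time; "q": joint angles; "dq": joint speeds; "tau": joint torques, N m; "tool_pos": TCP position; "tcp_rot": TCP orientation; "force": force on the tool from outside, world axes, zero at the start; "moment": the same for the moment, N m; "opening": opening from 0.0 (shut) to 1.0 (fully open); "finger_force": force on a finger pad.
Only numpy, scipy, OpenCV 4.12 (cv2) and the standard library are available. Lean on these libraries where they do the work, as an engineer would, in place of code of your own. Each camera call takes 0.05 s, during which the arm holds its last target. There are 200 camera calls.

## Working session

There is one attempt and no reset: what is moved stays moved. The work goes in short steps, each a Python script; the robot and the scene stay as the last script left them, time stands still between calls to the robot, and variables do not carry over. Pictures are saved under pics/ and viewed, at most 10 in all, crops included, and the job is handed in when it is done.

```bash
mkdir -p pics; python3 - <<'E'
from workcell import bot,get_image
import cv2,numpy as np,pickle
d={}
for n in("top","scene"):
    im=get_image(n);d[n]=im;cv2.imwrite(f"pics/{n}0.png",im["color"][:,:,::-1])
    print(n,im["intrinsics"],im["R"],im["t"])
pickle.dump(d,open("d.pkl","wb"))
print(bot.state())
E
```

```text
top [[621.46191157   0.         313.73463866]
 [  0.         621.46191157 245.14084146]
 [  0.           0.           1.        ]] [[-0.01770532 -0.99979118  0.01020392]
 [-0.99701939  0.01688792 -0.07528034]
 [ 0.07509229 -0.01150637 -0.9971102 ]] [-0.00239459  0.525177    1.07339692]
scene [[520.28989735   0.         323.47557876]
 [  0.         520.28989735 241.59702867]
 [  0.           0.           1.        ]] [[-0.87563829 -0.48289055 -0.00861944]
 [-0.45405317  0.82916686 -0.32606447]
 [ 0.16460041 -0.28160085 -0.94530824]] [0.44596775 0.297783   0.68176368]
{'time_s': 0.1, 'q': array([-1.36548498e+00,  4.94111005e-01,  1.34605907e+00, -1.47255343e-05,
        1.30247992e+00, -9.55310434e-02]), 'dq': array([-0.00104149, -0.00208404, -0.00264801, -0.00039686,  0.00149107,
        0.0001755 ]), 'tau': array([-3.89374081e-04, -8.80238628e+01, -3.82543910e+01,  7.07439613e-02,
        4.83231386e-02,  2.78727079e-06]), 'tool_pos': array([ 0.18511507, -0.59661073,  0.21340755]), 'tcp_rot': array([-5.27484154e-04,  9.88707616e-01,  1.49856498e-01, -3.60917897e-05]), 'force': array([-0.1633509 ,  0.88949369, -0.15280035]), 'moment': array([0.0035521 , 0.00123103, 0.02196934]), 'finger_force': 0.0, 'opening': 1.0016523249542506}
```

View pics/top0.png

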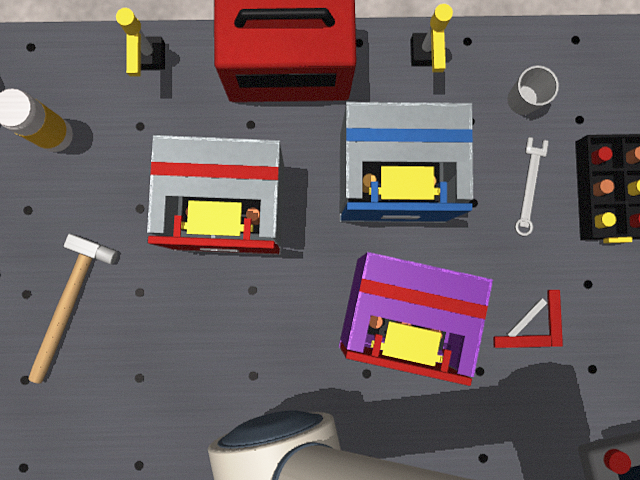

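View pics/scene0.png

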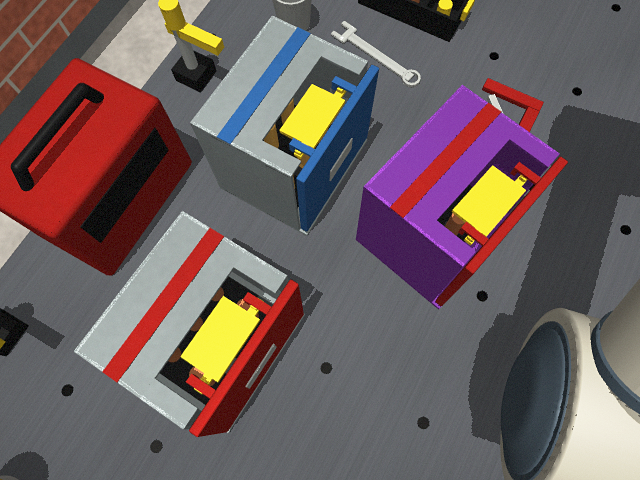

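The top view shows the red grey-bodied cabinet on the left, with its yellow pad near (214,218). The blue one is up-right at (408,160), and the purple decoy is at (413,340). In the scene view the red cabinet's pad is near (220,338).

```bash
cat >h.py <<'E'
import numpy as np,cv2
def back(im,uv,z):
    K,R,t=im["intrinsics"],im["R"],im["t"]
    o=-R.T@t; d=R.T@np.linalg.solve(K,[uv[0],uv[1],1.]); return o+d*(z-o[2])/d[2]
def quat(th): return [0,np.cos(th/2),np.sin(th/2),0]
E
python3 - <<'E'
import pickle
from h import *
d=pickle.load(open("d.pkl","rb"))
for n,seed in(("top",(214,218)),("scene",(220,338))):
    im=d[n];hsv=cv2.cvtColor(im["color"],cv2.COLOR_RGB2HSV)
    m=cv2.inRange(hsv,(24,150,190),(34,255,255))
    m=cv2.morphologyEx(m,cv2.MORPH_OPEN,np.ones((7,7)))
    _,l=cv2.connectedComponents(m);c=(l==l[seed[1],seed[0]])
    pts=np.argwhere(c)[:,::-1]
    W=np.array([back(im,p,.172)[:2] for p in pts])*1000
    r=cv2.minAreaRect(W.astype(np.float32)); print(n,len(pts),W.mean(0),r)
im=d["top"]
for p in((153,136),(280,140),(148,236),(280,240)):print(back(im,p,.19))
E
```

```text
top 1718 [557.80780073 141.04541584] ((557.7330932617188, 141.4015655517578), (79.79678344726562, 50.39120101928711), 86.8254623413086)
scene 3353 [558.90388651 142.02734793] ((559.3164672851562, 139.66285705566406), (90.77776336669922, 50.1031379699707), 86.76351165771484)
[0.68051483 0.22870281 0.19      ]
[0.67152847 0.03835885 0.19      ]
[0.52998325 0.23583487 0.19      ]
[0.52074014 0.04041311 0.19      ]
```

```bash
cat >>h.py <<'E'
TH=-0.052; P=np.array([.558,.1413]); X=np.array([np.cos(TH),np.sin(TH)])
def at(dx,z): return [*(P+dx*X),z]
E
python3 - <<'E'
from workcell import *
from h import *
import cv2
set_gripper(0.0)
p=bot.state()["tool_pos"]; bot.move_straight([p[0],p[1],.33],v=.2)
bot.movep(at(0,.33),quat(TH))
bot.move_straight(at(0,.215),v=.15)
s=bot.state();print(s["time_s"],s["tool_pos"],s["q"],s["force"],s["opening"])
a=get_image("scene")["color"];b=get_image("wrist")["color"]
cv2.imwrite("pics/c1.png",cv2.resize(np.hstack([a,b])[:,:,::-1],(800,300)))
E
```

```text
6.025 [0.55849857 0.14131021 0.21581007] [1.44171198e-01 4.22216635e-01 1.46761803e+00 1.01532563e-05
 1.25055151e+00 1.76704695e+00] [-0.26229001 -0.09862903  0.45236896] 0.004846441790202926
```

View pics/c1.png

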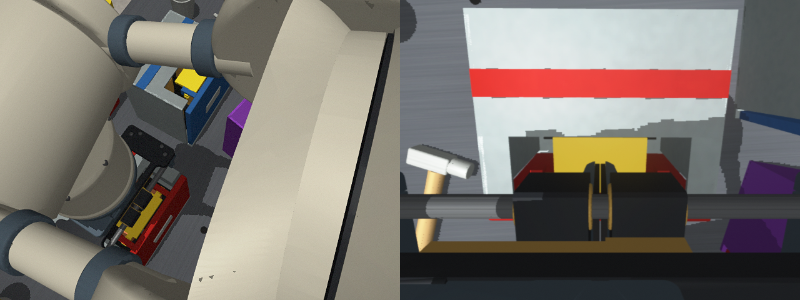

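The fingers are shut and centred over the yellow pad, between the keepers. Next I press the catch.

```bash
python3 - <<'E'
from workcell import *
from h import *
def rep(k):
    s=bot.state();print(k,round(s["time_s"],2),s["tool_pos"].round(4),s["force"].round(2))
bot.move_straight(at(0,.180),v=.08);rep("above")
for z in(.170,.166,.162,.1595):
    print(bot.move_straight(at(0,z),v=.03,threshold=12));rep(z)
bot.hold(.2);rep("held")
E
```

```text
above 6.71 [0.5582 0.1413 0.1802] [-0.65 -0.53 -0.39]
False
0.17 7.19 [0.5581 0.1413 0.17  ] [-0.17  0.24  2.57]
False
0.166 7.47 [0.5581 0.1413 0.1659] [ 0.81 -0.44  3.7 ]
False
0.162 7.76 [0.5581 0.1413 0.1619] [0.55 1.04 3.37]
False
0.1595 8.01 [0.5581 0.1413 0.1596] [0.01 0.59 5.09]
held 8.21 [0.5581 0.1413 0.1596] [ 1.04 -0.5   4.19]
```

```bash
python3 - <<'E'
from workcell import *
from h import *
import cv2
def rep(k):
    s=bot.state();print(k,round(s["time_s"],2),s["tool_pos"].round(4),s["force"].round(2))
for dx in(-.010,-.018,-.026,-.035,-.055,-.085):
    hit=bot.move_straight(at(dx,.1595),v=.04,threshold=20);rep((dx,hit))
    if hit: break
else:
    bot.hold(.5);rep("end")
cv2.imwrite("pics/c2.png",cv2.resize(np.hstack([get_image("scene")["color"],get_image("wrist")["color"]])[:,:,::-1],(800,300)))
E
```

```text
(-0.01, False) 8.61 [0.547  0.1419 0.1594] [-2.55  1.23  4.7 ]
(-0.018, False) 8.96 [0.5395 0.1423 0.1595] [0.47 0.33 5.15]
(-0.026, False) 9.31 [0.5316 0.1427 0.1594] [-0.96  1.12  5.46]
(-0.035, False) 9.68 [0.5226 0.1431 0.1594] [-0.7   0.12  4.79]
(-0.055, False) 10.33 [0.5029 0.1442 0.1595] [ 0.35  0.37 -0.08]
(-0.085, False) 11.23 [0.4734 0.1457 0.1596] [-0.37  0.24 -0.27]
end 11.73 [0.4731 0.1457 0.1595] [ 0.4  -0.07 -0.25]
```

View pics/c2.png

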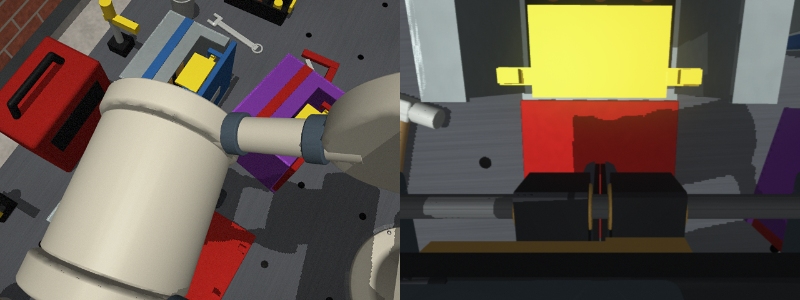

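The catch stayed pressed and the door has tipped out: its red inner face now lies below the fingers. I'll lift clear and check it from above.

```bash
python3 - <<'E'
from workcell import *
from h import *
import cv2
bot.move_straight(at(-.085,.33),v=.15)
bot.movep([.185,-.597,.33],quat(TH-1))
bot.hold(1)
s=bot.state();print(s["time_s"],s["tool_pos"],s["force"])
cv2.imwrite("pics/c3.png",cv2.resize(np.hstack([get_image("top")["color"],get_image("scene")["color"]])[:,:,::-1],(800,300)))
E
```

```text
16.925 [ 0.18497406 -0.59700522  0.3300217 ] [ 0.26482052 -0.19347848 -0.3648756 ]
```

View pics/c3.png

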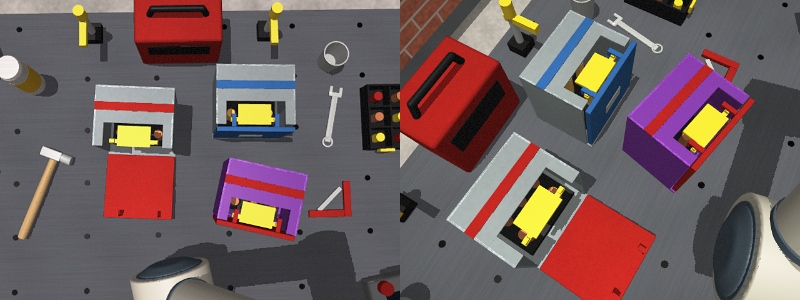

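The red door lies flat and fully open at (140,187) in the left half. The blue door is shut and the arm is clear.

```bash
python3 -c "
from workcell import bot
print(bot.close_job())"
```

```text
the job is handed in; nothing more can be done
None
```

The red cabinet's door is fully open, the blue cabinet is still shut, and the job is handed in; no verdict came back.

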